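# Free and open the blue findings cupboard

### The job

The door of the blue findings cupboard is held slightly ajar by its red sprung safety hook. Reach down through the gap behind the top of the door, press the hook down until the door springs free, then swing that door wide open, to about a right angle, and leave it standing open. Do not free the yellow cupboard's door.

Things in the scene. Friction and masses are not known exactly. Their poses are not given: they have to be found in the camera images.
- blue_cupboard: Fixed blue steel cupboard, 160 deep (x), 220 wide (y), 220 high; a yellow twin stands to its left or right. Origin: centre of underside; x from front to back, y to the left seen from the front, z up; mm in this frame below. Front at x -80, top panel from x -65 back; brass pieces under 15 high on it. Door ajar: gap over the hook's pad free from x -120 to -65, along the whole door.
- blue_hook (a joint): Red sprung hook, rad: 0 up, stop at 0.22. Arm along x at y -50, through a slot in the door, its upturned end holding the door's outside; pivot at x -20, z 188. Flat press pad 44 x 34, middle at x -93, y -50, top face z 196 at rest. Pressed 8 mm (0.11 rad) it frees the door; 13 mm is ample, 16 the stop. Needs 2 N at first, up to 10 N at the stop; springs back up when let go.
- blue_door (a joint): Blue door, rad: 0 shut, grows as the free edge swings out to -x and round to +y; stop 1.65. 200 wide, 220 high, 12 thick; upright hinge at x -80, y 100, on its inner face's plane. Hook holds it at 0.28; freed, it springs to about 0.7 in about 1 s, then a stiff hinge (3 N at 160 from it) keeps it where pushed. Shut fingers let down 40 behind it can push its inner face.
- yellow_door (a joint): Door of the yellow cupboard beside it, same build and meaning, held ajar at 0.28 by its own red hook; to be left so.

How it is judged:
On the way, in this order (a step that is already met when the one before it is completed fails the run):
1. the blue cupboard's hook is pressed down while it still holds the door ajar (value of joint blue_hook above 0.08 rad and value of joint blue_door below 0.4 rad).
2. the blue door has sprung free (value of joint blue_door above 0.5 rad), for 0.1 s.
At the end, for the whole second after the job is handed in: The blue door stands at rest at least 1.3 rad (75 degrees) open, its hook is let go and has sprung back up (below 0.04 rad), and the yellow door is still held ajar by its hook (below 0.4 rad) (value of joint blue_door above 1.3 rad and velocity of joint blue_door between -0.1 and 0.1 rad/s and value of joint blue_hook below 0.04 rad and value of joint yellow_door below 0.4 rad); the robot touches nothing.
It fails at once if the yellow cupboard's door is freed (value of joint yellow_door above 0.4 rad).
It also fails if it takes over 42 s, if anything falls off the work surface, if the arm or the gripper's body presses on something with over 40 N, if the wrist force passes 120 N, or if a joint passes its speed limit or range.

### The arm

A 7-joint arm with a two-finger parallel gripper is mounted at the origin on the work surface. World frame = base frame: x ahead of the robot, y to its left, z up, the work surface at z = 0. Lengths are in m, angles in rad, forces in N, time in s.
With the tool pointing down it reaches from about 0.425 to 0.925 m from the base axis. Payload 6.8 kg.
Tool frame: the origin (TCP) lies on the centre line of the jaws, within the pads' length; the fingertips stand 19 mm ahead of it and the grasp point (between the pads) is the TCP; z points along the fingers, y is the line along which they close (so a half turn about z gives the same grasp; the last joint's range is limited). The gripper opens to 85 mm and grips with 20 to 120 N. Pads are 22 mm wide; open, the fingers measure 114 mm over their backs; the gripper's body (76 mm by 85 mm) begins 54 mm behind the grasp point. The pads swing forward as they close: fully open they stand 13 mm farther back than shut.
Start: joints at [1.238, 0.477, 0.022, 1.555, -0.011, 1.109, -0.083], TCP at [0.15, -0.658, 0.25] pointing down, gripper open.
Joint ranges: [-2.96, 2.96], [-0.34, 2.1], [-1.41, 1.46], [0.24, 2.44], [-1.37, 4.51], [0.17, 1.92], [-2.96, 2.96]. Speed limits (rad/s): [2.39, 2.39, 3.14, 3.14, 3.14, 3.14, 3.14].

### API

Orientations are given as a rotation vector (axis times angle).
In Python, from bench import r gives the robot as it stands. The module is installed in compiled form; this text tells all that it offers.
- The arm moves only by the tool arm_command, never from a script. Its argument "rows" is a list of rows, each an object of numbers: "fingers": the opening, from -1 (shut) to 1 (fully open); "x", "y", "z": the shift along the tool's x, y, z in m; "ax", "ay", "az": the turn, a rotation vector about the tool's x, y, z in degrees. In form: [{"fingers": .., "x": .., "y": .., "z": .., "ax": .., "ay": .., "az": ..}, ...]. A call has 1 to 10 rows; each row shifts and turns the commanded pose from where the row before left it, along the tool's axes as they then stand; what a row does not reach is not made up. A row lasts 1/12 s, in which the tool goes at most 41.7 mm and 7.16 degrees, less where a joint would pass 70% of its speed; a pose out of reach is approached as far as the arm can. A call is refused whole if a number of a shift passes 0.0417 or a number of a turn 7.16, either way. A call with a gripper value outside its range is refused whole. The fingers move at their own pace and stop on an object; "grip_force" is the grip in N (left out, the last holds). Time passes only in rows, so rows that do not move let the fingers close. It gives the time, the measured TCP pose, the force, the opening and the grip force at its end, in the units of the state.
- r.get_obs(): the state, without advancing time (a new reading comes with each control period).
- r.grab_frame(name): name is "scene" or "top" or "wrist"; returns a dict with "frame" (480x640x3 uint8, red, green, blue), "depth" (480x640 float32, m along the optical axis (not along the pixel's ray), 0 where there is no reading), "K" (3x3 intrinsics, pixels), "world_from_camera" (4x4, takes a point from camera to world coordinates). Camera axes: x right, y down, z forward; pixel columns grow to the right and rows downward; lengths in m; the calibration is good to about 2 mm. A picture is of the moment at which its call begins.
- r.hand_in(): hands the job in; it is judged then, once.
The state is a dict: "clock": time; "joints": joint angles; "qvel": joint speeds; "tau": joint torques, N m; "tcp_pos": TCP position; "orientation": TCP orientation; "contact_force": force on the tool from outside, world axes, zero at the start; "moment": the same for the moment, N m; "grip_width": finger opening in m; "gripper_force": force on a finger pad.
Only numpy, scipy, OpenCV 4.12 (cv2) and the standard library are available. Lean on these libraries where they do the work, as an engineer would, in place of code of your own. Each camera call takes 0.05 s, during which the arm holds its last target. There are 200 camera calls.

## Working session

There is one attempt and no reset: what is moved stays moved. The work goes in short steps, Python scripts to look and compute and a tool call to move; the robot and the scene stay as the last step left them, time stands still between calls to the robot, and variables do not carry over. Pictures are saved under pics/ and viewed, at most 10 in all, crops included, and the job is handed in when it is done.

Besides the shell and the picture viewer there is one more tool, called after "Request:" as name(argument=value, ...) on one line, values as JSON. arm_command: Moves the arm, as the interface text tells. Its arguments: {"type":"object","properties":{"rows":{"type":"array"},"grip_force":{"type":"number"}},"required":["rows"]}

```bash
mkdir -p pics; cat > h.py <<'E'
import numpy as np, cv2
from bench import r
def grab(n,out=None):
    f=r.grab_frame(n)
    if out: cv2.imwrite(out,cv2.cvtColor(f["frame"],cv2.COLOR_RGB2BGR))
    d=f["depth"];K=f["K"];v,u=np.mgrid[:480,:640]
    P=np.stack([(u-K[0,2])/K[0,0]*d,(v-K[1,2])/K[1,1]*d,d],-1)
    T=f["world_from_camera"]
    return f["frame"],P@T[:3,:3].T+T[:3,3],d
E
python3 - <<'E'
from h import *
o=r.get_obs();print(o["clock"],o["tcp_pos"],o["orientation"])
for n in("top","scene"):
    f,W,d=grab(n,f"pics/{n}0.png"); np.savez(f"{n}0.npz",f=f,W=W,d=d)
    hsv=cv2.cvtColor(f,cv2.COLOR_RGB2HSV)
    for c,lo,hi in(("red",(0,150,60),(6,255,255)),("blue",(100,120,40),(125,255,255)),("yel",(20,120,60),(35,255,255))):
        m=(cv2.inRange(hsv,lo,hi)>0)&(d>0)
        k,L,s,ce=cv2.connectedComponentsWithStats(m.astype(np.uint8))
        for i in range(1,k):
            if s[i,4]>25: print(n,c,s[i],np.median(W[L==i],0).round(3),W[L==i].min(0).round(3),W[L==i].max(0).round(3))
E
```

```text
0.0 [ 0.15030945 -0.65748805  0.24933489] [-3.12000954e+00 -3.52226364e-01  5.72033941e-04]
top red [282 236  24  40 717] [0.617 0.076 0.196] [ 0.589  0.059 -0.003] [0.648 0.109 0.201]
top red [501 253  29  38 795] [ 0.596 -0.25   0.197] [ 0.571 -0.339 -0.003] [ 0.632 -0.231  0.202]
top red [287 284  11   8  59] [0.57  0.075 0.217] [ 0.566  0.068 -0.005] [0.577 0.098 0.219]
top red [514 301  17   7 104] [ 0.55  -0.253  0.215] [ 0.546 -0.339 -0.003] [ 0.555 -0.249  0.221]
top red [  0 462  21  18 303] [0.262 0.56  0.056] [ 0.241  0.549 -0.004] [0.273 0.589 0.07 ]
top blue [  184   140   150   145 11638] [0.675 0.131 0.22 ] [0.58  0.017 0.006] [0.791 0.239 0.226]
top blue [ 43 242  53  53 801] [0.601 0.495 0.019] [0.563 0.456 0.01 ] [0.659 0.554 0.024]
top blue [300 281  24  14 170] [0.571 0.043 0.219] [0.565 0.034 0.043] [0.579 0.071 0.226]
top yel [234  92  39  38 969] [0.903 0.169 0.042] [0.869 0.133 0.035] [0.94  0.205 0.055]
top yel [352  92  39  39 994] [ 0.899 -0.052  0.043] [ 0.868 -0.086  0.034] [ 0.942 -0.015  0.058]
top yel [471  92  41  39 941] [ 0.904 -0.271  0.042] [ 0.86
[... 2468 characters left out ...]
 [ 0.742 -0.121  0.242]
scene yel [399 259  25  14 115] [0.722 0.157 0.23 ] [0.715 0.139 0.222] [0.73  0.177 0.236]
scene yel [385 272  27  15 199] [0.748 0.148 0.231] [0.735 0.128 0.223] [0.757 0.164 0.237]
scene yel [422 275  13  19 186] [0.741 0.188 0.234] [0.727 0.178 0.223] [0.753 0.199 0.242]
scene yel [411 288  12  15  83] [0.761 0.176 0.228] [0.751 0.168 0.225] [0.769 0.185 0.231]
scene yel [ 120  294   41   41 1339] [ 0.905 -0.267  0.043] [ 0.868 -0.306  0.008] [ 0.943 -0.229  0.059]
scene yel [ 233  331   43   44 1409] [ 0.905 -0.047  0.043] [ 0.868 -0.086  0.007] [ 0.943 -0.012  0.057]
scene yel [ 351  369   43   47 1524] [0.906 0.171 0.042] [0.867 0.133 0.007] [0.943 0.208 0.054]
```

```bash
python3 - <<'E'
from h import *
z=np.load("top0.npz");f,W,d=z["f"],z["W"],z["d"]
hsv=cv2.cvtColor(f,cv2.COLOR_RGB2HSV)
m=((cv2.inRange(hsv,(100,100,40),(128,255,255))>0)&(abs(W[...,2]-.22)<.006)).astype(np.uint8)
k,L,s,ce=cv2.connectedComponentsWithStats(m)
for i in range(1,k):
    if s[i,4]>80:
        p=W[L==i][:,:2].astype(np.float32); R=cv2.minAreaRect(p); print(s[i],R,cv2.boxPoints(R).round(3).tolist())
c=cv2.resize(f[130:320,170:580],None,fx=1.9,fy=1.9,interpolation=cv2.INTER_CUBIC)
cv2.imwrite("pics/c.png",cv2.cvtColor(c,cv2.COLOR_RGB2BGR))
E
```

```text
[ 184  139  149   99 8940] ((0.7174307107925415, 0.12865597009658813), (0.14583632349967957, 0.2194478064775467), 1.417984127998352) [[0.6420000195503235, 0.2370000034570694], [0.6470000147819519, 0.017000000923871994], [0.7929999828338623, 0.020999999716877937], [0.7879999876022339, 0.23999999463558197]]
[188 247  91  33 764] ((0.604151725769043, 0.16182857751846313), (0.13737507164478302, 0.012190604582428932), 75.29214477539062) [[0.5809999704360962, 0.09700000286102295], [0.5929999947547913, 0.09399999678134918], [0.6269999742507935, 0.22699999809265137], [0.6159999966621399, 0.23000000417232513]]
[308 280  13  11 100] ((0.5729900002479553, 0.04320743307471275), (0.016902975738048553, 0.011929835192859173), 75.34358215332031) [[0.5649999976158142, 0.03700000047683716], [0.5770000219345093, 0.03400000184774399], [0.5809999704360962, 0.05000000074505806], [0.5690000057220459, 0.05299999937415123]]
```

View pics/c.png

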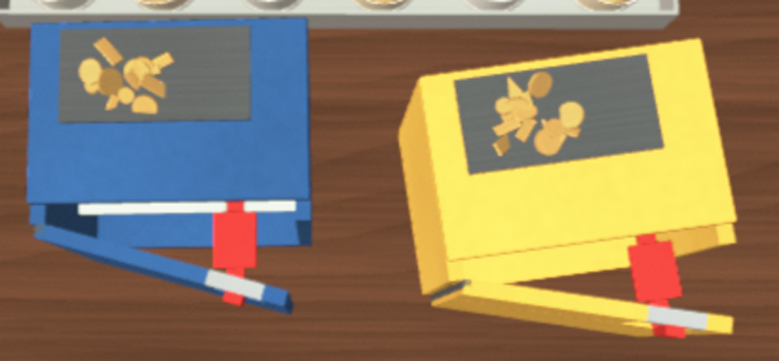

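View pics/scene0.png

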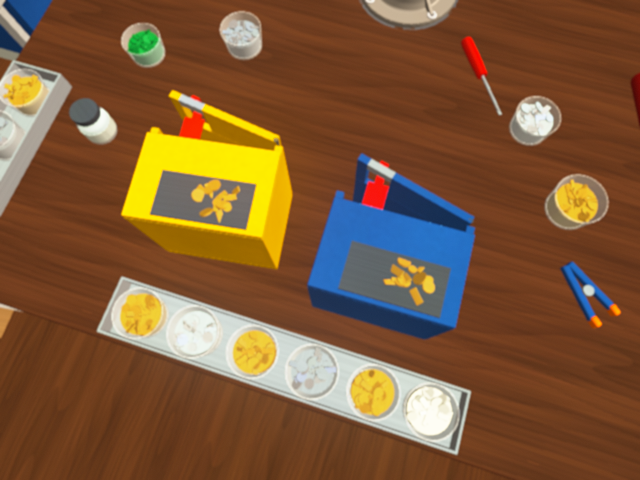

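The pictures show the blue cupboard at the left of the top view. Its red pad sits behind the door at about crop (235,240), which is world (0.617, 0.076), and the hook comes through the door at (232,297). The cupboard's yaw is about 0.025 rad and its origin is about (0.710, 0.1285). First I'll shut the fingers, raise the arm and move over.

Request:
arm_command(rows=[{"fingers":-1,"z":-0.03},{"fingers":-1,"z":-0.03},{"fingers":-1,"z":-0.03},{"fingers":-1,"x":0.027,"y":-0.0265},{"fingers":-1,"x":0.027,"y":-0.0265},{"fingers":-1,"x":0.027,"y":-0.0265},{"fingers":-1,"x":0.027,"y":-0.0265},{"fingers":-1,"x":0.027,"y":-0.0265},{"fingers":-1,"x":0.027,"y":-0.0265},{"fingers":-1,"x":0.027,"y":-0.0265}])

```text
validation failed for argument at $.ro...
```

Request:
arm_command(rows=[{"fingers":-1,"x":0.027,"y":-0.0265},{"fingers":-1,"x":0.027,"y":-0.0265},{"fingers":-1,"x":0.027,"y":-0.0265},{"fingers":-1,"x":0.027,"y":-0.0265},{"fingers":-1,"x":0.027,"y":-0.0265},{"fingers":-1,"x":0.027,"y":-0.0265},{"fingers":-1,"x":0.027,"y":-0.0265},{"fingers":-1,"x":0.027,"y":-0.0265},{"fingers":-1,"x":0.027,"y":-0.0265},{"fingers":-1}])

```text
validation failed for argument at $.ro...
```

Request:
arm_command(rows=[{"fingers":-1,"x":0,"y":0,"z":-0.03,"ax":0,"ay":0,"az":0},{"fingers":-1,"x":0,"y":0,"z":-0.03,"ax":0,"ay":0,"az":0},{"fingers":-1,"x":0,"y":0,"z":-0.03,"ax":0,"ay":0,"az":0},{"fingers":-1,"x":0.027,"y":-0.0265,"z":0,"ax":0,"ay":0,"az":0},{"fingers":-1,"x":0.027,"y":-0.0265,"z":0,"ax":0,"ay":0,"az":0},{"fingers":-1,"x":0.027,"y":-0.0265,"z":0,"ax":0,"ay":0,"az":0}])

```text
clock: 0.6
tcp_pos: [0.2119, -0.5615, 0.3403]
orientation: [3.122, 0.35, 0.0]
contact_force: [0.5, -0.0, -0.1]
grip_width: 0.0124
gripper_force: 0.0
```

Request:
arm_command(rows=[{"fingers":-1,"x":0.026,"y":-0.026,"z":0,"ax":0,"ay":0,"az":0},{"fingers":-1,"x":0.026,"y":-0.026,"z":0,"ax":0,"ay":0,"az":0},{"fingers":-1,"x":0.026,"y":-0.026,"z":0,"ax":0,"ay":0,"az":0},{"fingers":-1,"x":0.026,"y":-0.026,"z":0,"ax":0,"ay":0,"az":0},{"fingers":-1,"x":0.026,"y":-0.026,"z":0,"ax":0,"ay":0,"az":0},{"fingers":-1,"x":0.026,"y":-0.026,"z":0,"ax":0,"ay":0,"az":0},{"fingers":-1,"x":0.026,"y":-0.026,"z":0,"ax":0,"ay":0,"az":0},{"fingers":-1,"x":0.026,"y":-0.026,"z":0,"ax":0,"ay":0,"az":0},{"fingers":-1,"x":0.026,"y":-0.026,"z":0,"ax":0,"ay":0,"az":0},{"fingers":-1,"x":0.026,"y":-0.026,"z":0,"ax":0,"ay":0,"az":0}])

```text
clock: 1.43
tcp_pos: [0.4076, -0.2493, 0.3402]
orientation: [3.122, 0.352, -0.001]
contact_force: [1.2, -0.1, 0.4]
grip_width: 0.0003
gripper_force: 0.0
```

Request:
arm_command(rows=[{"fingers":-1,"x":0.026,"y":-0.026,"z":0,"ax":0,"ay":0,"az":0},{"fingers":-1,"x":0.026,"y":-0.026,"z":0,"ax":0,"ay":0,"az":0},{"fingers":-1,"x":0.026,"y":-0.026,"z":0,"ax":0,"ay":0,"az":0},{"fingers":-1,"x":0.026,"y":-0.026,"z":0,"ax":0,"ay":0,"az":0},{"fingers":-1,"x":0.026,"y":-0.026,"z":0,"ax":0,"ay":0,"az":0},{"fingers":-1,"x":0.026,"y":-0.026,"z":0,"ax":0,"ay":0,"az":0},{"fingers":-1,"x":0.026,"y":-0.026,"z":0,"ax":0,"ay":0,"az":0},{"fingers":-1,"x":0.026,"y":-0.026,"z":0,"ax":0,"ay":0,"az":0},{"fingers":-1,"x":0.026,"y":-0.026,"z":0,"ax":0,"ay":0,"az":0},{"fingers":-1,"x":0,"y":0,"z":0,"ax":0,"ay":0,"az":0}])

```text
clock: 2.27
tcp_pos: [0.5848, 0.0375, 0.3398]
orientation: [-3.115, -0.366, -0.002]
contact_force: [-0.1, 2.1, 0.5]
grip_width: -0.0004
gripper_force: 0.0
```

```bash
python3 - <<'E'
from h import *
from scipy.spatial.transform import Rotation as R
o=r.get_obs();print(o["clock"],o["tcp_pos"],o["joints"].round(2) if hasattr(o["joints"],"round") else o["joints"])
M=R.from_rotvec(o["orientation"]).as_matrix();print(M.round(3),(M.T@(np.array([.618,.076,o["tcp_pos"][2]])-o["tcp_pos"])).round(4))
f,W,d=grab("wrist","pics/w1.png")
hsv=cv2.cvtColor(f,cv2.COLOR_RGB2HSV)
m=(cv2.inRange(hsv,(0,150,60),(6,255,255))>0)&(abs(W[...,2]-.196)<.006)
if m.any(): print(m.sum(),W[m].mean(0),W[m].min(0),W[m].max(0))
E
```

```text
2.2667 [0.58482356 0.03748253 0.33979187] [ 0.24  0.3  -0.51  1.64  0.15  1.24 -1.64]
[[ 0.973  0.232  0.   ]
 [ 0.232 -0.973  0.005]
 [ 0.002 -0.005 -1.   ]] [ 0.0412 -0.0298  0.0002]
3670 [0.61699622 0.07818212 0.19596943] [0.58241938 0.06107006 0.19079368] [0.64312538 0.09580445 0.19897644]
```

View pics/w1.png

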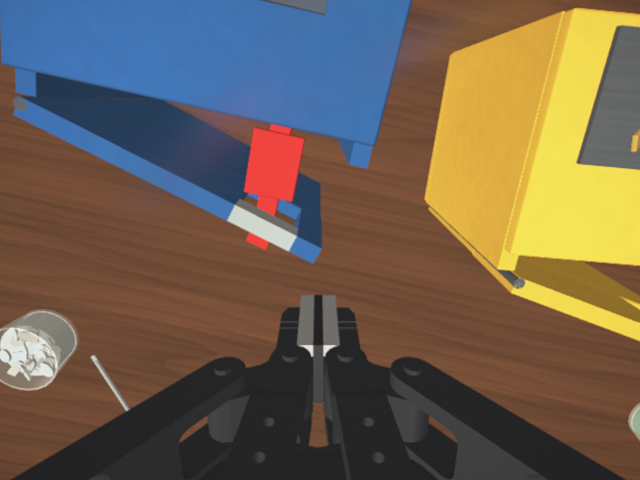

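The wrist view shows the pad at about pixel (275,165), world (0.618, 0.078), with the door still ajar. I'll centre over it and go down.

Request:
arm_command(rows=[{"fingers":-1,"x":0.021,"y":-0.015,"z":0,"ax":0,"ay":0,"az":0},{"fingers":-1,"x":0.021,"y":-0.015,"z":0,"ax":0,"ay":0,"az":0},{"fingers":-1,"x":0,"y":0,"z":0.02,"ax":0,"ay":0,"az":0},{"fingers":-1,"x":0,"y":0,"z":0.02,"ax":0,"ay":0,"az":0},{"fingers":-1,"x":0,"y":0,"z":0.02,"ax":0,"ay":0,"az":0},{"fingers":-1,"x":0,"y":0,"z":0.01,"ax":0,"ay":0,"az":0},{"fingers":-1,"x":0,"y":0,"z":0,"ax":0,"ay":0,"az":0},{"fingers":-1,"x":0,"y":0,"z":0,"ax":0,"ay":0,"az":0}])

```text
clock: 2.98
tcp_pos: [0.6172, 0.0669, 0.2704]
orientation: [3.122, 0.351, -0.001]
contact_force: [-0.0, -0.7, 0.7]
grip_width: 0.0002
gripper_force: 0.0
```

Request:
arm_command(rows=[{"fingers":-1,"x":0.003,"y":-0.009,"z":0,"ax":0,"ay":0,"az":0},{"fingers":-1,"x":0,"y":0,"z":0.015,"ax":0,"ay":0,"az":0},{"fingers":-1,"x":0,"y":0,"z":0.015,"ax":0,"ay":0,"az":0},{"fingers":-1,"x":0,"y":0,"z":0.01,"ax":0,"ay":0,"az":0},{"fingers":-1,"x":0,"y":0,"z":0.01,"ax":0,"ay":0,"az":0},{"fingers":-1,"x":0,"y":0,"z":0,"ax":0,"ay":0,"az":0},{"fingers":-1,"x":0,"y":0,"z":0,"ax":0,"ay":0,"az":0}])

```text
clock: 3.57
tcp_pos: [0.6184, 0.0774, 0.2204]
orientation: [-3.122, -0.352, 0.0]
contact_force: [-0.0, -0.1, -1.2]
grip_width: -0.0
gripper_force: 0.0
```

Request:
arm_command(rows=[{"fingers":-1,"x":0,"y":0,"z":0.005,"ax":0,"ay":0,"az":0},{"fingers":-1,"x":0,"y":0,"z":0.004,"ax":0,"ay":0,"az":0},{"fingers":-1,"x":0,"y":0,"z":0.003,"ax":0,"ay":0,"az":0},{"fingers":-1,"x":0,"y":0,"z":0.003,"ax":0,"ay":0,"az":0},{"fingers":-1,"x":0,"y":0,"z":0.003,"ax":0,"ay":0,"az":0},{"fingers":-1,"x":0,"y":0,"z":0,"ax":0,"ay":0,"az":0},{"fingers":-1,"x":0,"y":0,"z":0,"ax":0,"ay":0,"az":0}])

```text
clock: 4.15
tcp_pos: [0.619, 0.0776, 0.2033]
orientation: [-3.122, -0.352, -0.003]
contact_force: [-1.7, 0.6, 6.8]
grip_width: 0.0
gripper_force: 3.6
```

```bash
python3 - <<'E'
from h import *
f,W,d=grab("wrist","pics/w2.png");print(r.get_obs()["contact_force"],r.get_obs()["tcp_pos"])
E
```

```text
[-1.74738866 -0.713271    7.64362747] [0.6190258  0.0775545  0.20342161]
```

View pics/w2.png

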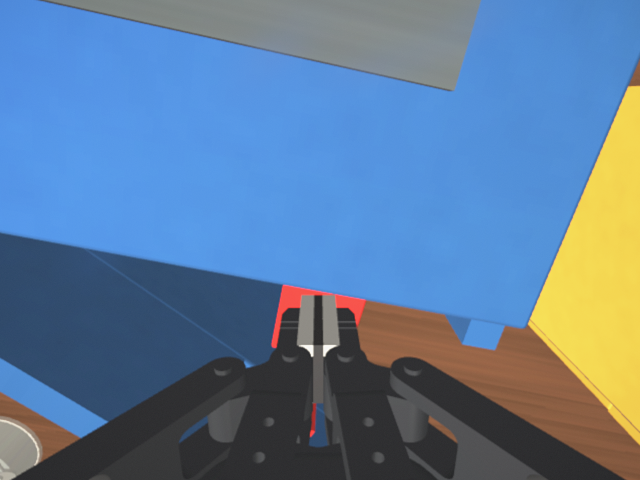

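The fingers are on the pad (320,310) pressing with about 7 N, and the door's top edge has begun to swing out at lower left. I'll hold while it springs open.

Request:
arm_command(rows=[{"fingers":-1,"x":0,"y":0,"z":0,"ax":0,"ay":0,"az":0},{"fingers":-1,"x":0,"y":0,"z":0,"ax":0,"ay":0,"az":0},{"fingers":-1,"x":0,"y":0,"z":0,"ax":0,"ay":0,"az":0},{"fingers":-1,"x":0,"y":0,"z":0,"ax":0,"ay":0,"az":0},{"fingers":-1,"x":0,"y":0,"z":0,"ax":0,"ay":0,"az":0},{"fingers":-1,"x":0,"y":0,"z":0,"ax":0,"ay":0,"az":0},{"fingers":-1,"x":0,"y":0,"z":0,"ax":0,"ay":0,"az":0},{"fingers":-1,"x":0,"y":0,"z":0,"ax":0,"ay":0,"az":0},{"fingers":-1,"x":0,"y":0,"z":0,"ax":0,"ay":0,"az":0},{"fingers":-1,"x":0,"y":0,"z":0,"ax":0,"ay":0,"az":0}])

```text
clock: 5.03
tcp_pos: [0.619, 0.0776, 0.2035]
orientation: [-3.122, -0.352, -0.003]
contact_force: [-2.5, 0.5, 6.4]
grip_width: 0.0002
gripper_force: 3.6
```

```bash
cat >> h.py <<'E'
def door(n):
    f,W,d=grab(n,None)
    hsv=cv2.cvtColor(f,cv2.COLOR_RGB2HSV)
    c,s=np.cos(.025),np.sin(.025)
    q=(W[...,:2]-[.710,.1285])@np.array([[c,-s],[s,c]])
    m=(cv2.inRange(hsv,(100,100,30),(128,255,255))>0)&(abs(W[...,2]-.22)<.004)&(q[...,0]<-.09)&(q[...,1]>-.12)
    p=q[m]; print(n,m.sum())
    if m.sum()>30:
        L=cv2.fitLine(p.astype(np.float32),cv2.DIST_HUBER,0,.01,.01).ravel()
        print("theta",np.arctan2(abs(L[0]),abs(L[1])),"sign",np.sign(L[0]*L[1]),p.min(0),p.max(0))
E
python3 - <<'E'
from h import *
door("top");door("scene")
E
```

```text
top 390
theta 0.6999648 sign 1.0 [-0.14697519  0.03546461] [-0.09050321  0.10292421]
scene 646
theta 0.6825047 sign 1.0 [-0.17564853 -0.00067858] [-0.09020651  0.10574113]
```

Request:
arm_command(rows=[{"fingers":-1,"x":0,"y":0,"z":-0.01,"ax":0,"ay":0,"az":0},{"fingers":-1,"x":0,"y":0,"z":-0.02,"ax":0,"ay":0,"az":0},{"fingers":-1,"x":0,"y":0,"z":-0.03,"ax":0,"ay":0,"az":0},{"fingers":-1,"x":-0.016,"y":-0.025,"z":0,"ax":0,"ay":0,"az":0},{"fingers":-1,"x":-0.016,"y":-0.025,"z":0,"ax":0,"ay":0,"az":0},{"fingers":-1,"x":0,"y":0,"z":0,"ax":0,"ay":0,"az":0},{"fingers":-1,"x":0,"y":0,"z":0,"ax":0,"ay":0,"az":0}])

```text
clock: 5.72
tcp_pos: [0.5749, 0.1204, 0.2629]
orientation: [3.121, 0.358, 0.0]
contact_force: [0.5, -0.5, -0.0]
grip_width: -0.0003
gripper_force: 0.0
```

```bash
python3 - <<'E'
from h import *
f,W,d=grab("wrist","pics/w3.png")
door("top")
E
```

```text
top 0
```

View pics/w3.png

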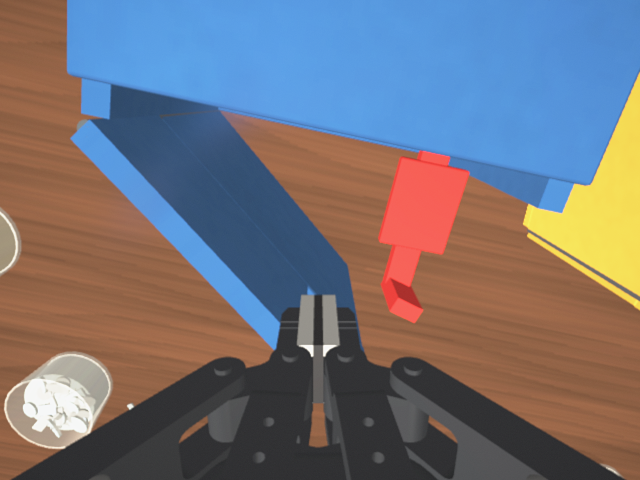

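The wrist view shows the hook sprung back up at (420,210), the door standing at about 0.7 rad, and the fingers over the space inside it. I'll lower them behind the door and push.

Request:
arm_command(rows=[{"fingers":-1,"x":0.004,"y":0,"z":0,"ax":0,"ay":0,"az":0},{"fingers":-1,"x":0,"y":0,"z":0.015,"ax":0,"ay":0,"az":0},{"fingers":-1,"x":0,"y":0,"z":0.015,"ax":0,"ay":0,"az":0},{"fingers":-1,"x":0,"y":0,"z":0.015,"ax":0,"ay":0,"az":0},{"fingers":-1,"x":0,"y":0,"z":0.015,"ax":0,"ay":0,"az":0},{"fingers":-1,"x":0,"y":0,"z":0,"ax":0,"ay":0,"az":0},{"fingers":-1,"x":0,"y":0,"z":0,"ax":0,"ay":0,"az":0}])

```text
clock: 6.4
tcp_pos: [0.5801, 0.1189, 0.2015]
orientation: [3.122, 0.35, -0.003]
contact_force: [0.1, 0.4, 0.7]
grip_width: -0.0001
gripper_force: 0.0
```

Request:
arm_command(rows=[{"fingers":-1,"x":-0.006,"y":-0.006,"z":0,"ax":0,"ay":0,"az":0},{"fingers":-1,"x":-0.006,"y":-0.006,"z":0,"ax":0,"ay":0,"az":0},{"fingers":-1,"x":-0.005,"y":-0.008,"z":0,"ax":0,"ay":0,"az":0},{"fingers":-1,"x":-0.005,"y":-0.008,"z":0,"ax":0,"ay":0,"az":0},{"fingers":-1,"x":-0.005,"y":-0.008,"z":0,"ax":0,"ay":0,"az":0},{"fingers":-1,"x":0,"y":0,"z":0,"ax":0,"ay":0,"az":0}])

```text
clock: 6.9
tcp_pos: [0.5438, 0.1515, 0.2029]
orientation: [-3.12, -0.358, -0.0]
contact_force: [-0.3, 1.0, 0.8]
grip_width: -0.0002
gripper_force: 0.0
```

Request:
arm_command(rows=[{"fingers":-1,"x":-0.004,"y":-0.007,"z":0,"ax":0,"ay":0,"az":0},{"fingers":-1,"x":-0.004,"y":-0.007,"z":0,"ax":0,"ay":0,"az":0},{"fingers":-1,"x":-0.003,"y":-0.007,"z":0,"ax":0,"ay":0,"az":0},{"fingers":-1,"x":-0.003,"y":-0.007,"z":0,"ax":0,"ay":0,"az":0},{"fingers":-1,"x":-0.002,"y":-0.007,"z":0,"ax":0,"ay":0,"az":0},{"fingers":-1,"x":-0.002,"y":-0.007,"z":0,"ax":0,"ay":0,"az":0},{"fingers":-1,"x":0,"y":-0.006,"z":0,"ax":0,"ay":0,"az":0},{"fingers":-1,"x":0,"y":-0.006,"z":0,"ax":0,"ay":0,"az":0},{"fingers":-1,"x":0,"y":0,"z":0,"ax":0,"ay":0,"az":0},{"fingers":-1,"x":0,"y":0,"z":0,"ax":0,"ay":0,"az":0}])

```text
clock: 7.73
tcp_pos: [0.5154, 0.1983, 0.2021]
orientation: [-3.121, -0.354, 0.001]
contact_force: [-0.1, 0.3, -0.1]
grip_width: -0.0001
gripper_force: 0.0
```

```bash
python3 - <<'E'
from h import *
f,W,d=grab("wrist","pics/w4.png")
door("top");door("scene");door("wrist")
E
```

```text
top 350
theta 1.4691727 sign 1.0 [-0.15193397  0.09377392] [-0.09036287  0.11061862]
scene 509
theta 1.4808226 sign 1.0 [-0.19357929  0.09099023] [-0.0900706   0.11200005]
wrist 16490
theta 1.4789456 sign 1.0 [-0.19533314  0.09141576] [-0.09124678  0.11278054]
```

View pics/w4.png

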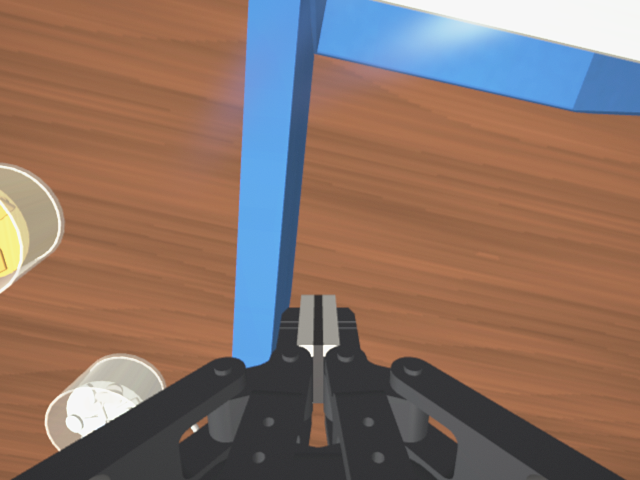

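The door stands at about 1.47 rad, with its top edge running down the picture from (280,0) to (255,350) and the fingers just beside it. I'll back away and lift.

Request:
arm_command(rows=[{"fingers":-1,"x":0,"y":0.01,"z":0,"ax":0,"ay":0,"az":0},{"fingers":-1,"x":0,"y":0.01,"z":0,"ax":0,"ay":0,"az":0},{"fingers":-1,"x":0,"y":0,"z":-0.03,"ax":0,"ay":0,"az":0},{"fingers":-1,"x":0,"y":0,"z":-0.035,"ax":0,"ay":0,"az":0},{"fingers":-1,"x":0,"y":0,"z":-0.035,"ax":0,"ay":0,"az":0},{"fingers":-1,"x":0,"y":0,"z":0,"ax":0,"ay":0,"az":0},{"fingers":-1,"x":0,"y":0,"z":0,"ax":0,"ay":0,"az":0},{"fingers":-1,"x":0,"y":0,"z":0,"ax":0,"ay":0,"az":0}])

```text
clock: 8.6
tcp_pos: [0.5204, 0.1766, 0.3018]
orientation: [3.121, 0.35, -0.001]
contact_force: [-0.4, 0.8, -0.3]
grip_width: -0.0001
gripper_force: 0.0
```

```bash
python3 - <<'E'
from h import *
grab("scene","pics/s5.png")
door("top");door("scene");door("wrist")
E
```

```text
top 294
theta 1.464686 sign 1.0 [-0.14323921  0.09387989] [-0.09051373  0.1101443 ]
scene 624
theta 1.4765373 sign 1.0 [-0.2169582   0.08808621] [-0.09022521  0.11198446]
wrist 6012
theta 1.4765164 sign 1.0 [-0.27031152  0.08451442] [-0.09000591  0.11313849]
```

View pics/s5.png

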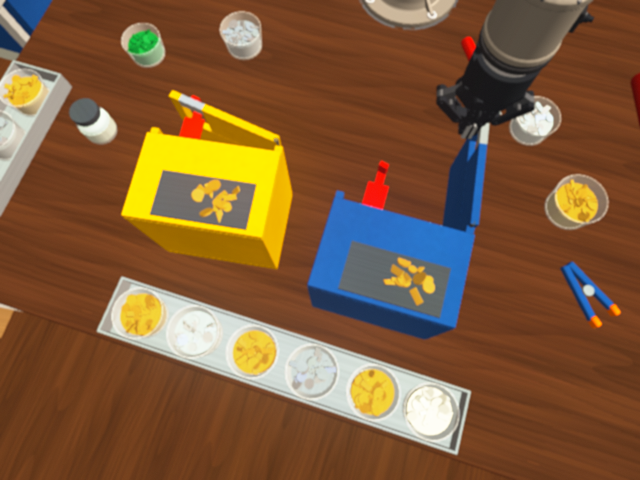

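The blue door is open at about a right angle (470,180), its hook is up (375,190), the yellow door is still ajar (225,115), and the gripper is clear above.

```bash
python3 -c "
from bench import r
print(r.hand_in())"
```

```text
the job is handed in; nothing more can be done
None
```

I freed the blue door by pressing its hook and swung it open to about 1.47 rad (84°). Before hand-in, the last picture showed its hook sprung back up, the yellow door still ajar, and the gripper clear of everything. The job was handed in after about 9 s of robot time, and no verdict was returned.

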